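# Clamp a sample jar on the bench shaker

## Task

Get the bench shaker ready to run: with the back of a finger, swing the steel clamp strap over the blue-lidded jar in its nest until it meets its stop, then push the red cam lever all the way down with a fingertip so that the rubber pad presses on the lid. Only push, with no more force than the clamp needs: grip and lift nothing, leave that jar standing in the nest, and do not disturb the other jar, the tin and the ring on the desk.

Things in the scene. Friction and masses are not known exactly. Their poses are not given: they have to be found in the camera images.
- shaker: bench shaker, a fixed white and grey box 140 x 170 mm (x, y) with an aluminium plate on top, the plate's top 62 mm above the desk; origin under its centre on the desk; its x axis points from its front panel (knob and switch) to its back, its y axis from the clamp post towards the jar nest, z up
- nest (a point): centre of the black rubber nest ring on the plate, at the plate's top; 45 mm along the shaker's +y from its centre; ring 62 mm outside, 11 mm high; the jar stands in it
- post (a point): point on the upright axis of the clamp post, 30 mm along the shaker's -y from its centre, 137 mm above the desk: the mid-height of the strap bar with the clamp open. The strap and the lever turn about this axis together
- strap_pivot (a joint): swing of the clamp strap about the post, rad: 0 = over the jar, against its stop (the strap then points along the shaker's +y); positive = swung out towards the shaker's front (at 1.57 it points along the shaker's -x). Starts 0.9 to 1.45. Moves with a light, constant friction (about 1.5 N at the nose) and stays where it is left
- strap_nose (a point): mid-height of the steel strap near its round nose, 95 mm from the post axis. The strap bar is 24 mm wide, 12 mm thick, level, ends 100 mm from the post axis; its underside is 131 mm above the desk, 13 mm above the jar's lid
- strap: the strap with its hub (30 mm diameter round the post) and the pad; origin at point post (lower by up to 6 mm when clamped), its y axis points along the strap to the nose, z up
- clamp_pad: round black rubber pad, 23 mm diameter, on a sprung spindle through the strap, 75 mm from the post axis; its underside is 3 mm above the jar's lid with the lever at 0, 1.6 mm with it at 0.35; origin at the strap's mid-height. Pressing the lever down lowers the strap 5.7 mm and the pad then bears on the lid with some 11 N. The spindle's nut stands 13 mm above the strap
- cam_lever (a joint): angle of the red cam lever, rad: 0 = up (85 degrees above level), 1.40 = fully down against its stop (5 degrees above level). The lever stands over the post and goes down away from the strap's nose, so that it ends pointing opposite to the strap. Starts 0.05 to 0.35; constant friction, about 4 to 6 N at its end; it stays where it is left
- lever_end (a point): point in the middle of the red lever handle's rounded end, 75 mm from its pin; the handle is 18 to 21 mm wide, 10 mm thick, and ends 85 mm from the pin
- cam_pin (a point): centre of the level pin that the lever turns on, on the post's axis, 162 mm above the desk; level with the strap's width, so the lever moves in the upright plane through the strap's length
- lever_handle: the lever's handle and cam; origin at the cam pin
- jar_mid (a point): centre, half-way up, of the closed plastic sample jar with the blue lid that stands in the nest: 46 mm diameter, 56 mm high, its lid's top 118 mm above the desk; loose
- red_jar_mid (a point): centre of the sample jar with the red lid on the desk behind the shaker (46 mm diameter, 56 mm high); loose, not to be touched
- tin_mid (a point): centre of the open aluminium soil tin on the desk beside the nest end of the shaker (63 mm diameter, 42 mm high); loose, not to be touched
- ring_mid (a point): centre of the brass cutter ring on the desk beside the post end of the shaker (63 mm diameter, 25 mm high); loose, not to be touched
- jar: the sample jar with the blue lid; origin at the centre of its underside
Mind the look-alikes: they are no part of the job. Of the things like the jar, leave any that is white; of the rest the larger one is meant.

How it is judged:
By the outcome, as a careful person would: the job done as asked, in the order asked, and still so for the second after the job is handed in, with the robot touching nothing.
It also fails if it takes over 48 s, if anything falls off the work surface, if the arm or the gripper's body presses on something with over 40 N, if the wrist force passes 120 N, or if a joint passes its speed limit or range.

## Robot

A 6-joint arm with a two-finger parallel gripper is mounted at the origin on a cart in front of the work surface, level with it; the furniture and walls round the work are solid. World frame = base frame: x ahead of the robot, y to its left, z up, the work surface at z = 0. Lengths are in m, angles in rad, forces in N, time in s.
With the tool pointing down it reaches from about 0.25 to 0.725 m from the base axis. Payload 4 kg.
Tool frame: the origin (TCP) lies midway between the tips of the shut fingers; the grasp point (between the pads) lies 19 mm behind it; z points along the fingers, y is the line along which they close (so a half turn about z gives the same grasp; the last joint's range is limited). The gripper opens to 85 mm and grips with 20 to 120 N. Pads are 22 mm wide; open, the fingers measure 114 mm over their backs; the gripper's body (76 mm by 85 mm) begins 54 mm behind the grasp point. The pads swing forward as they close: fully open they stand 13 mm farther back than shut.
Start: joints at [1.175, 0.241, 0.005, 1.335, 0, 1.571], TCP at [0.193, 0.461, 0.205] pointing down, gripper open.
Joint ranges: [-2.72, 2.72], [-1.05, 1.87], [-1.09, 1.28], [-1.99, 2.15], [-1.42, 1.44], [-3.14, 3.14]. Speed limits (rad/s): [2.79, 2.79, 3.14, 3.14, 3.14, 3.14].

## Interface

Orientations are given as a rotation vector (axis times angle).
In Python, from station import robot, cams gives the robot as it stands.
- The arm moves only by the tool servo_tool, never from a script. Its argument "targets" is text: rows parted by semicolons, each of 5 numbers parted by spaces: the closure, from 0 (fully open) to 1 (shut), then the shift along the tool's x, y, z scaled (see below), then the turn about the tool's z scaled (see below). In form: claw x y z spin; .... A call has 1 to 10 rows; each row is the pose to reach, as a shift and turn from the pose commanded when the call began, along the tool's axes at that moment, turning the shorter way round; what a row does not reach only later rows make up. The controller multiplies each number of a shift by 300 mm and each number of a turn by 2 pi rad. A row lasts 1/10 s, in which the tool goes at most 50 mm and 8.59 degrees, less where a joint would pass 70% of its speed; a pose out of reach is approached as far as the arm can. A call with a number of a shift or a turn outside -1 to 1 is refused whole. A call with a gripper value outside its range is refused whole. The fingers move at their own pace and stop on an object; the grip force is fixed at half the most. Time passes only in rows, so rows that repeat a pose let the fingers close. It gives the time, the measured TCP pose, the force, the opening and the grip force at its end, in the units of the state.
- robot.state(): the state, without advancing time (a new reading comes with each control period).
- cams.camera(name): name is "scene" or "side" or "wrist"; returns a dict with "color" (384x512x3 uint8, red, green, blue), "depth" (384x512 float32, m along the optical axis (not along the pixel's ray), 0 where there is no reading), "K" (3x3 intrinsics, pixels), "k1" (the pictures are not rectified: a ray, as slopes to the right and down, at radius r is drawn at 1 + k1 r^2 times it, then the intrinsics apply), "position" and "rotation" of the camera in the world; the wrist camera has in their place "mount" (4x4, takes a point from camera to tool coordinates, whose origin is the TCP and whose axes are the flange's). Camera axes: x right, y down, z forward; pixel columns grow to the right and rows downward; lengths in m; the calibration is good to about 2 mm. A picture is of the moment at which its call begins: read the wrist's pose just before it.
- robot.hand_in(): hands the job in; it is judged then, once.
The state is a dict: "time_s": time; "q": joint angles; "qvel": joint speeds; "effort": joint torques, N m; "position": TCP position; "ee_rot": TCP orientation; "wrist_force": force on the tool from outside, world axes, zero at the start; "ft_torque": the same for the moment, N m; "grip_width": finger opening in m; "grasp_force": force on a finger pad.
Only numpy, scipy, OpenCV 4.12 (cv2) and the standard library are available. Lean on these libraries where they do the work, as an engineer would, in place of code of your own. Each camera call takes 0.05 s, during which the arm holds its last target. There are 200 camera calls.

## Working session

There is one attempt and no reset: what is moved stays moved. The work goes in short steps, Python scripts to look and compute and a tool call to move; the robot and the scene stay as the last step left them, time stands still between calls to the robot, and variables do not carry over. Pictures are saved under pics/ and viewed, at most 10 in all, crops included, and the job is handed in when it is done.

Besides the shell and the picture viewer there is one more tool, called in YAML: its name, and indented under it one key for each argument. servo_tool: Moves the arm, as the interface text tells. Shifts and turns lie within -1 to 1; 1 stands for 300 mm of shift or 2 pi rad of turn. Its arguments: {"type":"object","properties":{"targets":{"type":"string"}},"required":["targets"]}

```bash
mkdir -p pics; ls; python3 - <<'E'
from station import robot,cams
import cv2,pickle,numpy as np
s=robot.state();print(s['time_s'],s['position'],s['ee_rot'],s['wrist_force'])
D={n:cams.camera(n) for n in('scene','side','wrist')};D['s']=s
pickle.dump(D,open('d0.pkl','wb'))
for n in('scene','side'):print(n,D[n]['position'],np.round(D[n]['rotation'],3).tolist(),D[n]['k1'])
a=np.hstack([D['scene']['color'],D['side']['color']])
cv2.imwrite('pics/a.png',cv2.resize(D['scene']['color'],(800,600))[:,:,::-1])
cv2.imwrite('pics/b.png',cv2.resize(D['side']['color'],(800,600))[:,:,::-1])
E
```

```text
pics
0.0 [0.19249337 0.46072493 0.20400611] [-0.61755468 -3.07986481  0.00321252] [-0.1166347  -0.04286974 -0.12063057]
scene [ 0.11908722 -0.28904674  0.69588172] [-2.171, 0.632, -0.323] 0.036592967400533215
side [0.50667971 1.09507655 0.53944103] [0.027, 2.64, -1.678] 0.0322812882811863
```

View pics/a.png

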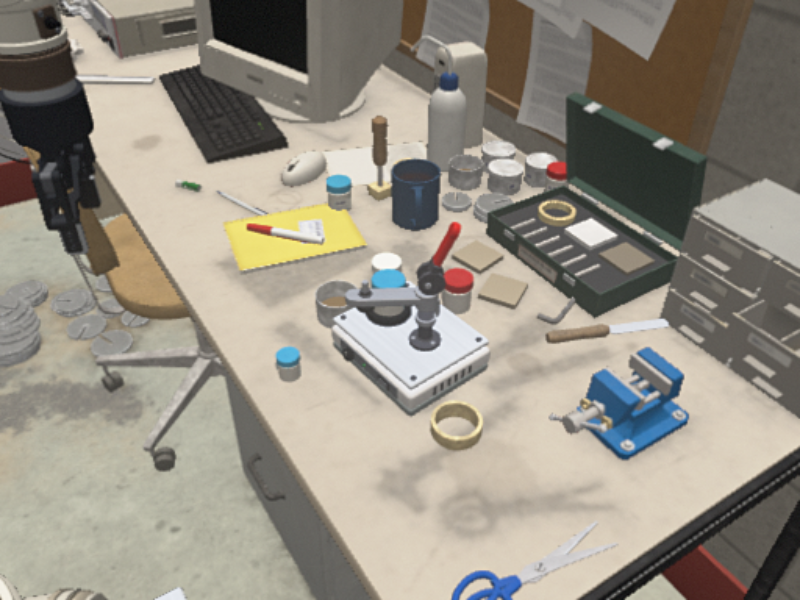

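View pics/b.png

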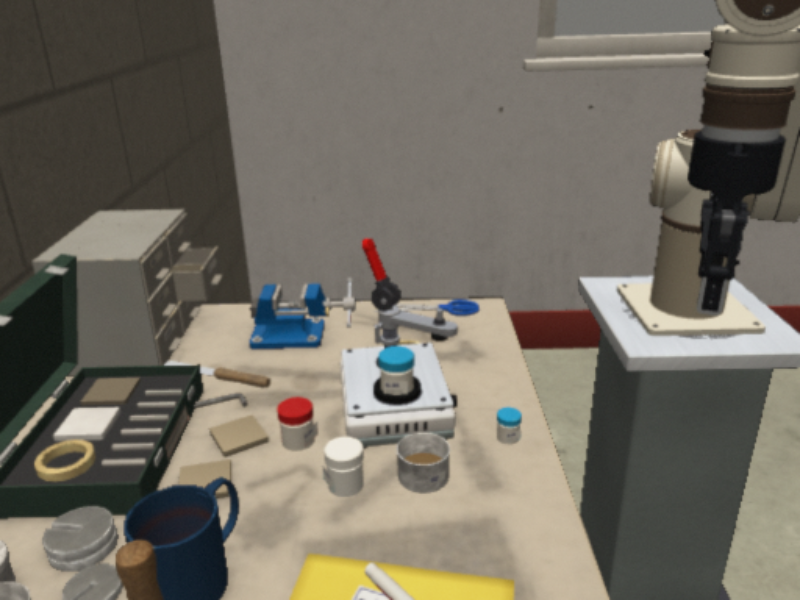

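The scene view (a.png) shows the shaker around (410,345): strap nose at (355,298), hub at (430,295), red lever end at (455,228), blue lid at (388,280), red jar at (457,285), tin at (335,303) and ring at (457,425). The side view (b.png) agrees: lid at (396,358), nose at (450,328), lever end at (369,243).

```bash
cat >h.py <<'E'
import numpy as np,cv2
from scipy.spatial.transform import Rotation as R
def cloud(c,T=None):
    K=c['K'];v,u=np.mgrid[0:384,0:512].astype(np.float64)
    x=(u-K[0,2])/K[0,0];y=(v-K[1,2])/K[1,1];X,Y=x.copy(),y.copy()
    for _ in range(8):
        f=1+c['k1']*(X*X+Y*Y);X=x/f;Y=y/f
    d=c['depth'].astype(float);P=np.stack([X*d,Y*d,d],-1)
    if T is None:
        r=np.array(c['rotation']);r=r if r.shape==(3,3) else R.from_rotvec(r).as_matrix();t=np.array(c['position'])
    else: r=T[:3,:3];t=T[:3,3]
    P=P@r.T+t;P[d==0]=np.nan
    return P
E
python3 - <<'E'
from h import *;import pickle
D=pickle.load(open('d0.pkl','rb'))
np.set_printoptions(precision=4,suppress=True)
for n in('scene','side'):
    P=cloud(D[n]);hsv=cv2.cvtColor(D[n]['color'],cv2.COLOR_RGB2HSV).astype(int)
    h,s,v=hsv[...,0],hsv[...,1],hsv[...,2]
    reg=(P[...,0]>.25)&(P[...,0]<.75)&(P[...,1]>-.3)&(P[...,1]<.4)
    for nm,m in(('blue',(h>90)&(h<115)&(s>120)&(v>90)),('red',((h<8)|(h>172))&(s>150)&(v>80)),
      ('plate',(abs(P[...,2]-.062)<.004)),('strap',(P[...,2]>.125)&(P[...,2]<.15)),('low',(P[...,2]>.02)&(P[...,2]<.05))):
        k,L,st,_=cv2.connectedComponentsWithStats((m&reg).astype(np.uint8))
        for i in range(1,k):
            if st[i,4]<40: continue
            q=P[L==i];hi=q[q[:,2]>np.percentile(q[:,2],97)-.004]
            print(n,nm,st[i],'mean',q.mean(0),'min',q.min(0),'max',q.max(0),'topmean',hi.mean(0))
            if nm in('plate','strap'):print('   rect',cv2.minAreaRect((q[:,:2]*1000).astype(np.float32)))
E
```

```text
scene blue [238 173  21  11 205] mean [0.5138 0.3468 0.1187] min [0.492  0.3265 0.1152] max [0.5351 0.3682 0.121 ] topmean [0.514  0.3468 0.1187]
scene blue [177 222  14  12 129] mean [0.3711 0.3655 0.0391] min [0.3575 0.3507 0.0321] max [0.3866 0.3815 0.0433] topmean [0.3712 0.366  0.0394]
scene blue [ 376  223   64   71 1844] mean [0.6793 0.0536 0.0476] min [0.6332 0.0245 0.0051] max [0.7498 0.0975 0.0894] topmean [0.6824 0.0679 0.0864]
scene blue [289 366  44  18 405] mean [ 0.4092 -0.0145  0.0087] min [ 0.3699 -0.0356  0.0027] max [0.4387 0.0067 0.0121] topmean [ 0.4091 -0.015   0.0091]
scene red [277 142  18  28 168] mean [0.5385 0.2587 0.2191] min [0.5264 0.25   0.1901] max [0.5528 0.2719 0.2424] topmean [0.5476 0.2562 0.2393]
scene red [285 172  17  12 167] mean [0.6434 0.3633 0.0567] min [0.6226 0.3423 0.0535] max [0.6637 0.3868 0.0596] topmean [0.6435 0.3634 0.057 ]
scene plate [ 213  195  100   54 2377] mean [0.508  0.2777 0.0626] min [0.4445 0.2144 0.058 ] max [0.594  0.3784 0.066 ] topmean [0.5087 0.2787 0.0629]
   rect ((519.7595825195312, 302.15472412109375), (135.16217
[... 4132 characters left out ...]
 0.146 ]
   rect ((484.80169677734375, 297.79986572265625), (31.247976303100586, 113.1714096069336), 64.13570404052734)
side low [162 201  34  13 311] mean [0.7011 0.0921 0.0356] min [0.6639 0.0564 0.02  ] max [0.7488 0.1003 0.05  ] topmean [0.7082 0.0922 0.0469]
side low [ 218  231   75   52 1100] mean [0.5124 0.3803 0.0385] min [0.4347 0.2353 0.02  ] max [0.5948 0.3992 0.0491] topmean [0.5164 0.3763 0.0459]
side low [318 261  16  17 219] mean [0.3717 0.3752 0.0337] min [0.3554 0.3548 0.0201] max [0.3861 0.3879 0.041 ] topmean [0.3708 0.3714 0.0381]
side low [178 263  26  19 266] mean [0.6392 0.3836 0.0348] min [0.6172 0.3625 0.02  ] max [0.6641 0.3919 0.0498] topmean [0.6387 0.3852 0.0475]
```

```bash
cat >>h.py <<'E'
def plan(W,claw=1):
    "W: rows x,y,z[m], yaw of tool y [deg]; prints servo rows from the present pose"
    from station import robot
    s=robot.state();M=R.from_rotvec(s['ee_rot']).as_matrix()
    y0=np.degrees(np.arctan2(M[1,1],M[0,1]))
    print('t',s['time_s'],'pos',np.round(s['position'],4),'yaw',round(y0,1),'F',np.round(s['wrist_force'],1))
    print('; '.join('%g %.4f %.4f %.4f %.4f'%(claw,*(M.T@(np.array(w[:3])-s['position'])/.3),-(w[3]-y0)/360) for w in W))
post=np.array([.5227,.2742])
def push(alpha,gap,r=.085,z=.126,half=.0265):
    "finger on the front side of the strap, alpha = strap pivot [rad]"
    a=np.radians(97)+alpha;u=np.array([np.cos(a),np.sin(a)]);p=np.array([u[1],-u[0]])
    return [*(post+r*u-(half+gap)*p),z,np.degrees(a)-90]
E
python3 - <<'E'
from h import *;import pickle
D=pickle.load(open('d0.pkl','rb'))
for n in('scene','side'):
    P=cloud(D[n]).reshape(-1,3);m=(P[:,2]>.134)&(P[:,2]<.147)&(np.linalg.norm(P[:,:2]-post,axis=1)<.105)
    q=P[m][:,:2];q=q[np.linalg.norm(q-post,axis=1)>.025]
    v=cv2.fitLine(q.astype(np.float32),cv2.DIST_HUBER,0,.01,.01).ravel()
    print(n,v,np.degrees(np.arctan2(v[1],v[0])),len(q),np.degrees(np.arctan2(*(q.mean(0)-post)[::-1])))
print(push(.95,.02))
plan([push(.95,.02,z=.2),push(.95,.02)])
E
```

```text
scene [ 0.87516505 -0.48382455  0.46103698  0.30095258] -28.935488 396 155.1287212347292
side [ 0.8878349  -0.46016207  0.4744214   0.31074658] -27.397566 289 145.66284997378892
[np.float64(0.4258123641851467), np.float64(0.2740101942878954), 0.126, np.float64(61.43099053742819)]
t 0.15 pos [0.1926 0.4609 0.2042] yaw 67.3 F [ 0.1 -0.5  0.3]
1 -0.9575 -0.2750 0.0145 0.0164; 1 -0.9575 -0.2746 0.2612 0.0164
```

servo_tool:
  targets: "1 -0.2 -0.055 0 0.016; 1 -0.35 -0.1 0 0.016; 1 -0.5 -0.145 0 0.016; 1 -0.65 -0.185 0 0.016; 1 -0.8 -0.23 0.01 0.016; 1 -0.9 -0.26 0.01 0.016; 1 -0.958 -0.275 0.015 0.016; 1 -0.958 -0.275 0.015 0.016; 1 -0.958 -0.275 0.015 0.016; 1 -0.958 -0.275 0.015 0.016"

```text
time_s: 1.15
position: [0.4253, 0.2749, 0.2003]
ee_rot: [-0.77, -3.045, 0.0]
wrist_force: [0.2, -1.1, 0.1]
grip_width: 0.0003
grasp_force: 0.0
```

servo_tool:
  targets: "1 0 0 0.1 0; 1 0 0 0.18 0; 1 0 0 0.22 0; 1 0 0 0.247 0; 1 0 0 0.247 0; 1 0 0 0.247 0"

```text
time_s: 1.75
position: [0.4265, 0.275, 0.1271]
ee_rot: [0.771, 3.045, 0.002]
wrist_force: [-0.4, -0.3, 0.4]
grip_width: -0.0
grasp_force: 0.0
```

```bash
python3 - <<'E'
from h import *
from station import robot,cams
plan([push(.95,.02)]+[push(.95,.003)]+[push(a,0) for a in np.linspace(.9,.1,9)])
cv2.imwrite('pics/c.png',cv2.resize(cams.camera('scene')['color'][120:280,160:360],(750,600))[:,:,::-1])
E
```

```text
t 1.75 pos [0.4265 0.275  0.1271] yaw 61.6 F [-0.4 -0.3  0.4]
1 0.0005 -0.0041 0.0038 0.0005; 1 0.0003 0.0526 0.0039 0.0005; 1 0.0043 0.0769 0.0039 0.0084; 1 0.0102 0.1060 0.0039 0.0243; 1 0.0132 0.1355 0.0040 0.0402; 1 0.0131 0.1651 0.0040 0.0562; 1 0.0102 0.1947 0.0040 0.0721; 1 0.0043 0.2237 0.0041 0.0880; 1 -0.0045 0.2521 0.0041 0.1039; 1 -0.0161 0.2794 0.0042 0.1198; 1 -0.0303 0.3054 0.0042 0.1357
```

View pics/c.png

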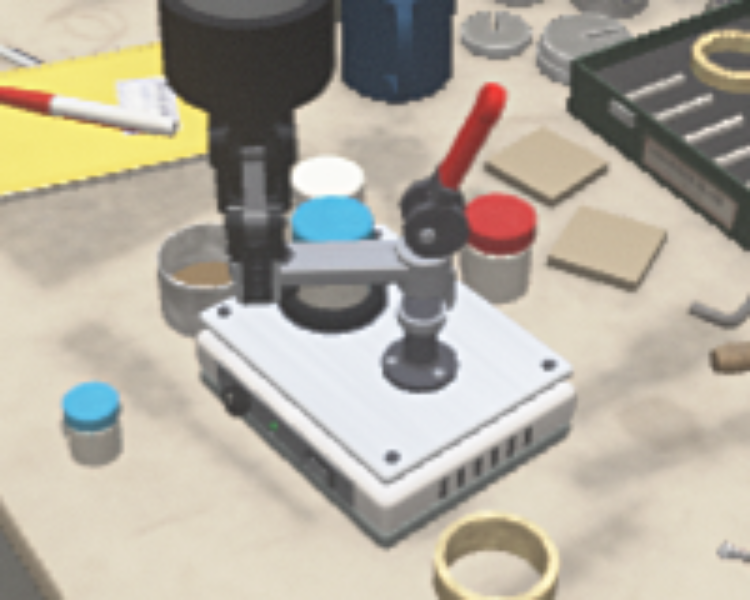

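The crop shows the shut fingers at (258,270), in front of the strap nose with nothing touched.

servo_tool:
  targets: "1 0 0.025 0.004 0; 1 0 0.05 0.004 0; 1 0.002 0.065 0.004 0.004; 1 0.004 0.077 0.004 0.008; 1 0.007 0.091 0.004 0.016; 1 0.01 0.106 0.004 0.024; 1 0.012 0.12 0.004 0.032; 1 0.013 0.135 0.004 0.04; 1 0.013 0.15 0.004 0.048; 1 0.013 0.165 0.004 0.056"

```text
time_s: 2.8
position: [0.4466, 0.3204, 0.1252]
ee_rot: [1.296, 2.862, 0.001]
wrist_force: [0.4, 0.3, 0.5]
grip_width: 0.0003
grasp_force: 0.0
```

```bash
python3 - <<'E'
from h import *
plan([push(a,0) for a in np.linspace(.6,-.05,14)])
E
```

```text
t 2.8 pos [0.4466 0.3204 0.1252] yaw 41.3 F [0.4 0.3 0.5]
1 0.0001 0.0001 -0.0025 -0.0003; 1 0.0042 0.0144 -0.0025 0.0077; 1 0.0076 0.0288 -0.0025 0.0156; 1 0.0102 0.0434 -0.0025 0.0236; 1 0.0121 0.0581 -0.0025 0.0315; 1 0.0133 0.0729 -0.0025 0.0395; 1 0.0137 0.0878 -0.0025 0.0474; 1 0.0134 0.1026 -0.0025 0.0554; 1 0.0124 0.1174 -0.0025 0.0634; 1 0.0106 0.1321 -0.0025 0.0713; 1 0.0081 0.1467 -0.0025 0.0793; 1 0.0048 0.1612 -0.0025 0.0872; 1 0.0009 0.1755 -0.0025 0.0952; 1 -0.0038 0.1896 -0.0025 0.1031
```

```bash
cat >>h.py <<'E'
def strap():
    from station import cams
    for n in('scene','side'):
        P=cloud(cams.camera(n)).reshape(-1,3);d=P[:,:2]-post;r=np.linalg.norm(d,axis=1)
        m=(P[:,2]>.136)&(P[:,2]<.147)&(r<.1)&(r>.03);q=P[m]
        print(n,'strap/finger points by r:',[(round(a,2),np.round(np.degrees(np.arctan2(*np.median(d[m&(r>a)&(r<a+.01)],0)[::-1])),1)) for a in(.03,.04,.05,.06) if (m&(r>a)&(r<a+.01)).sum()>3])
E
python3 - <<'E'
from h import *
from station import cams
strap()
cv2.imwrite('pics/d.png',cv2.resize(cams.camera('scene')['color'][120:280,160:360],(750,600))[:,:,::-1])
E
```

```text
scene strap/finger points by r: [(0.03, np.float64(159.3)), (0.04, np.float64(157.7)), (0.05, np.float64(155.0)), (0.06, np.float64(156.5))]
side strap/finger points by r: [(0.03, np.float64(143.0)), (0.04, np.float64(141.9)), (0.05, np.float64(146.5)), (0.06, np.float64(143.7))]
```

View pics/d.png

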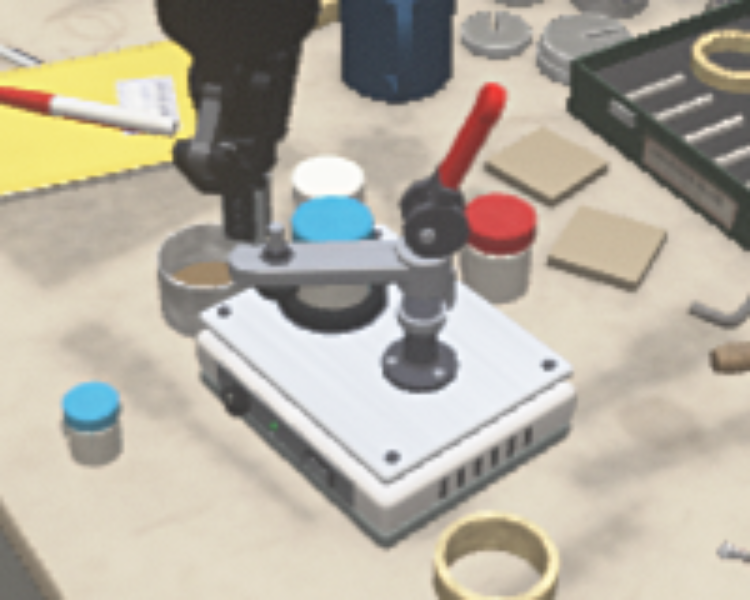

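The crop shows the strap unmoved, with its nose at (240,260). The fingertips are now seen at (243,225), apparently behind it. I'll check the depth there before moving.

```bash
python3 - <<'E'
from h import *
from station import cams,robot
np.set_printoptions(precision=4,suppress=True)
print(robot.state()['position'],robot.state()['wrist_force'])
c=cams.camera('scene');P=cloud(c)
for (x,y) in [(240,190),(240,210),(240,225),(240,233),(255,233),(228,233),(240,245),(240,262),(260,262),(277,240),(340,258),(400,255)]:
    u,v=int(160+x/3.75),int(120+y/3.75);print((x,y),(u,v),P[v,u],c['color'][v,u])
c=cams.camera('side');P=cloud(c)
cv2.imwrite('pics/e.png',cv2.resize(c['color'][120:280,180:380],(750,600))[:,:,::-1])
E
```

```text
[0.4465 0.3202 0.1251] [-0.3676 -0.302   0.1431]
(240, 190) (224, 170) [0.4274 0.2874 0.211 ] [60 58 53]
(240, 210) (224, 176) [0.4388 0.3098 0.1787] [59 57 54]
(240, 225) (224, 180) [0.4413 0.3151 0.1649] [68 67 68]
(240, 233) (224, 182) [0.4382 0.3096 0.1651] [64 62 61]
(255, 233) (228, 182) [0.4472 0.3108 0.1606] [90 87 88]
(228, 233) (220, 182) [0.4327 0.315  0.1638] [72 70 69]
(240, 245) (224, 185) [0.4479 0.3284 0.1413] [169 172 179]
(240, 262) (224, 189) [0.441  0.3161 0.1428] [189 193 203]
(260, 262) (229, 189) [0.4495 0.312  0.142 ] [172 174 185]
(277, 240) (233, 184) [0.4558 0.3073 0.1546] [111 111 111]
(340, 258) (250, 188) [0.4851 0.2938 0.1417] [187 190 201]
(400, 255) (266, 188) [0.51   0.2763 0.1431] [128 128 130]
```

View pics/e.png

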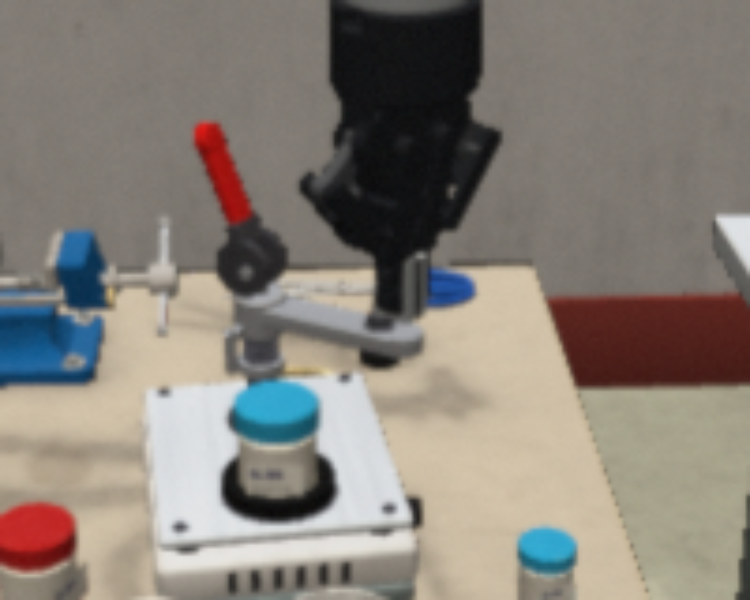

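```bash
cat >>h.py <<'E'
def proj(c,p):
    r=np.array(c['rotation']);r=r if r.shape==(3,3) else R.from_rotvec(r).as_matrix()
    q=r.T@(np.array(p)-c['position']);a=q[:2]/q[2];a=a*(1+c['k1']*(a@a));return c['K'][:2,:2]@a+c['K'][:2,2]
E
python3 - <<'E'
from h import *
from station import cams,robot
np.set_printoptions(precision=3,suppress=True)
s=robot.state();p=s['position'];c=cams.camera('scene');d=cams.camera('side');w=cams.camera('wrist')
f=lambda q:((q-[160,120])*3.75);g=lambda q:((q-[180,120])*3.75)
print(s['time_s'],'now scene',f(proj(c,p)),'c.png',f(proj(c,[.4265,.275,.127])),'side',g(proj(d,p)))
print(s['q'],s['ee_rot'],s['grip_width'])
P=cloud(c);m=(np.linalg.norm(P[...,:2]-p[:2],axis=-1)<.03)&(P[...,2]>.1);i=P[m]
col=c['color'][m].mean(1);k=i[col<110];print('dark pts lowest z',np.sort(k[:,2])[:10])
cv2.imwrite('pics/f.png',w['color'][:,:,::-1])
E
```

```text
3.05 now scene [246.437 278.451] c.png [256.609 338.338] side [398.839 357.58 ]
[ 0.622  0.383 -0.009  1.18  -0.     1.469] [-1.292 -2.864  0.   ] -5.9530791269767944e-05
dark pts lowest z [0.121 0.122 0.122 0.122 0.123 0.123 0.123 0.124 0.124 0.124]
```

View pics/f.png

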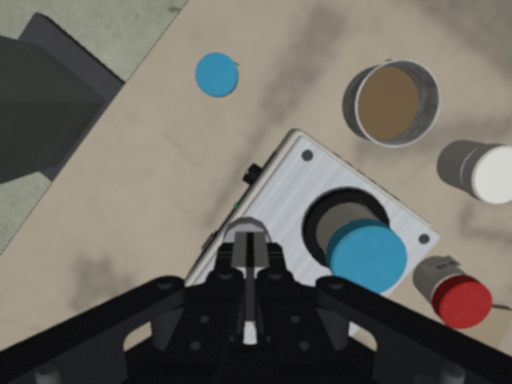

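The wrist view shows the shut fingers at (248,240) above the strap nose. In both outside views the visible tips lie about 10 px above the projected TCP. So the real tips seem roughly 20–30 mm higher than reported, and the sweep went over the strap. I'll back off and measure the tip height.

servo_tool:
  targets: "1 0 0 -0.03 0; 1 0 -0.06 -0.03 0; 1 0 -0.12 -0.03 0; 1 0 -0.18 -0.03 0; 1 0 -0.2 -0.03 0; 1 0 -0.2 -0.03 0; 1 0 -0.2 -0.03 0"

```text
time_s: 3.9
position: [0.4021, 0.2808, 0.1347]
ee_rot: [1.292, 2.862, 0.003]
wrist_force: [0.6, 0.2, 0.1]
grip_width: -0.0001
grasp_force: 0.0
```

```bash
python3 - <<'E'
from h import *
from station import cams,robot
np.set_printoptions(precision=4,suppress=True)
s=robot.state();p=s['position'];print(p,s['ee_rot'],s['wrist_force'],s['grip_width'])
M=R.from_rotvec(s['ee_rot']).as_matrix()
for n in('scene','side'):
    P=cloud(cams.camera(n)).reshape(-1,3);t=(P-p)@M
    m=(np.abs(t[:,0])<.03)&(np.abs(t[:,1])<.04)&(t[:,2]>-.11)&(t[:,2]<.05)
    t=t[m];print(n,'lowest (tool z)',np.sort(t[:,2])[-8:])
    for z in np.arange(-.1,.05,.01):
        k=t[(t[:,2]>z)&(t[:,2]<z+.01)]
        if len(k)>2:print(round(z,3),len(k),'x',k[:,0].min().round(4),k[:,0].max().round(4),'y',k[:,1].min().round(4),k[:,1].max().round(4))
E
```

```text
[0.4021 0.2808 0.1347] [1.2923 2.8625 0.0026] [0.5572 0.2265 0.0903] -0.00012739442407863486
scene lowest (tool z) [-0.0296 -0.0296 -0.0286 -0.0285 -0.0282 -0.0279 -0.0271 -0.0267]
-0.1 91 x -0.0182 0.0023 y -0.0387 0.0398
-0.09 54 x -0.014 0.0102 y -0.0397 0.0388
-0.08 90 x -0.0146 0.0109 y -0.0345 0.0318
-0.07 18 x -0.0128 -0.0074 y -0.0137 0.0089
-0.06 64 x -0.0122 0.011 y -0.0145 0.0071
-0.05 58 x -0.0122 0.0067 y -0.014 0.0074
-0.04 44 x -0.012 0.0096 y -0.0137 0.0052
-0.03 8 x -0.009 0.0076 y -0.0071 -0.0049
side lowest (tool z) [-0.028  -0.0273 -0.0273 -0.0269 -0.0264 -0.0261 -0.0261 -0.0258]
-0.1 133 x -0.0123 0.0198 y -0.0393 0.0395
-0.09 116 x -0.0091 0.0175 y -0.0394 0.0393
-0.08 130 x -0.011 0.016 y -0.0354 0.0353
-0.07 54 x -0.0049 0.015 y -0.0241 0.016
-0.06 63 x -0.0059 0.0137 y -0.013 0.0159
-0.05 59 x -0.0042 0.0133 y -0.0137 0.0143
-0.04 51 x -0.0044 0.0148 y -0.0125 0.0142
-0.03 16 x -0.0061 0.0126 y -0.0069 0.0083
```

The true tip is at tool z ≈ −27 mm, so tip height is the reported z plus 27 mm. The shut finger is ±14 mm in y and ±12 mm in x. I'll redo the sweep with TCP z at 0.097, which puts the tip at 0.124.

```bash
sed -i 's/z=.126,half=.0265/z=.097,half=.026/' h.py; python3 - <<'E'
from h import *
plan([push(.95,.015)]+[push(.95,.002)]+[push(a,0) for a in np.linspace(.9,.6,4)])
E
```

```text
t 4.0 pos [0.4021 0.2808 0.1343] yaw 41.4 F [-0.1 -0.7  0.1]
1 -0.0629 0.0615 0.1245 -0.0556; 1 -0.0480 0.1022 0.1246 -0.0556; 1 -0.0371 0.1206 0.1246 -0.0477; 1 -0.0217 0.1459 0.1246 -0.0317; 1 -0.0090 0.1726 0.1246 -0.0158; 1 0.0011 0.2004 0.1247 0.0001
```

servo_tool:
  targets: "1 0 0 0.08 -0.02; 1 -0.03 0.02 0.125 -0.04; 1 -0.063 0.0615 0.125 -0.0556; 1 -0.063 0.0615 0.125 -0.0556; 1 -0.048 0.102 0.125 -0.0556; 1 -0.037 0.12 0.125 -0.048; 1 -0.03 0.133 0.125 -0.04; 1 -0.022 0.146 0.125 -0.032; 1 -0.022 0.146 0.125 -0.032"

```text
time_s: 4.9
position: [0.4385, 0.3045, 0.0967]
ee_rot: [1.001, 2.978, -0.0]
wrist_force: [0.1, -0.6, 0.2]
grip_width: 0.0001
grasp_force: 0.2
```

```bash
python3 - <<'E'
from h import *
strap()
plan([push(a,0) for a in np.linspace(.75,-.05,17)])
E
```

```text
scene strap/finger points by r: [(0.03, np.float64(152.6)), (0.04, np.float64(147.9)), (0.05, np.float64(149.1)), (0.06, np.float64(147.3))]
side strap/finger points by r: [(0.03, np.float64(136.2)), (0.04, np.float64(136.8)), (0.05, np.float64(137.7)), (0.06, np.float64(137.2))]
t 5.0 pos [0.4383 0.3044 0.0967] yaw 52.9 F [-0.5  0.9  0.2]
1 0.0023 0.0172 -0.0010 0.0082; 1 0.0055 0.0317 -0.0010 0.0162; 1 0.0081 0.0463 -0.0009 0.0241; 1 0.0098 0.0610 -0.0009 0.0321; 1 0.0109 0.0758 -0.0009 0.0401; 1 0.0112 0.0906 -0.0009 0.0480; 1 0.0107 0.1054 -0.0009 0.0560; 1 0.0095 0.1201 -0.0009 0.0639; 1 0.0076 0.1348 -0.0009 0.0719; 1 0.0050 0.1494 -0.0009 0.0798; 1 0.0016 0.1638 -0.0009 0.0878; 1 -0.0025 0.1781 -0.0009 0.0958; 1 -0.0073 0.1921 -0.0009 0.1037; 1 -0.0128 0.2058 -0.0009 0.1117; 1 -0.0190 0.2193 -0.0009 0.1196; 1 -0.0258 0.2324 -0.0009 0.1276; 1 -0.0333 0.2452 -0.0009 0.1355
```

servo_tool:
  targets: "1 0.002 0.017 0 0.008; 1 0.006 0.032 0 0.016; 1 0.008 0.046 0 0.024; 1 0.01 0.061 0 0.032; 1 0.011 0.076 0 0.04; 1 0.011 0.09 0 0.048; 1 0.011 0.105 0 0.056; 1 0.01 0.12 0 0.064; 1 0.008 0.135 0 0.072; 1 0.005 0.149 0 0.08"

```text
time_s: 6.0
position: [0.4634, 0.3408, 0.0966]
ee_rot: [-1.71, -2.634, 0.001]
wrist_force: [-1.7, -1.0, -0.2]
grip_width: -0.0001
grasp_force: 0.9
```

```bash
python3 - <<'E'
from h import *
from station import cams
strap()
plan([push(a,0) for a in np.linspace(.25,-.06,11)])
cv2.imwrite('pics/g.png',np.hstack([cv2.resize(cams.camera('scene')['color'][120:280,200:330],(400,492)),cv2.resize(cams.camera('side')['color'][120:280,200:330],(400,492))])[:,:,::-1])
E
```

```text
scene strap/finger points by r: [(0.03, np.float64(120.3)), (0.04, np.float64(121.1)), (0.05, np.float64(119.4)), (0.06, np.float64(119.2))]
side strap/finger points by r: [(0.03, np.float64(113.3)), (0.04, np.float64(110.7)), (0.05, np.float64(108.8)), (0.06, np.float64(107.5))]
t 6.1 pos [0.4639 0.3411 0.0966] yaw 24.1 F [-1.4  0.9  0.1]
1 0.0037 0.0150 -0.0013 0.0078; 1 0.0059 0.0240 -0.0013 0.0128; 1 0.0077 0.0330 -0.0013 0.0177; 1 0.0092 0.0420 -0.0013 0.0226; 1 0.0105 0.0511 -0.0013 0.0276; 1 0.0115 0.0602 -0.0013 0.0325; 1 0.0122 0.0694 -0.0013 0.0374; 1 0.0126 0.0786 -0.0013 0.0424; 1 0.0128 0.0878 -0.0013 0.0473; 1 0.0126 0.0969 -0.0013 0.0522; 1 0.0122 0.1061 -0.0013 0.0572
```

View pics/g.png

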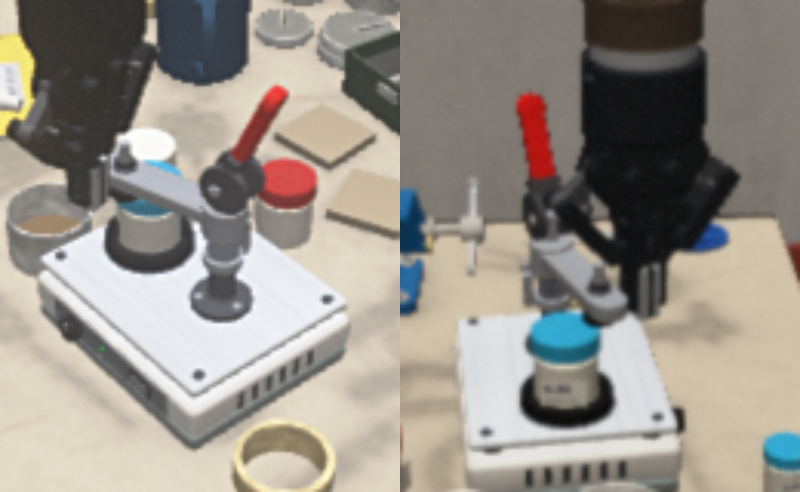

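The strap is swinging: the fingers are against its front face at (85,185), and tip and pad clear the lid.

servo_tool:
  targets: "1 0.004 0.015 0 0.008; 1 0.006 0.024 0 0.013; 1 0.008 0.033 0 0.018; 1 0.009 0.042 0 0.022; 1 0.01 0.051 0 0.027; 1 0.011 0.06 0 0.032; 1 0.012 0.069 0 0.037; 1 0.012 0.069 0 0.037"

```text
time_s: 7.0
position: [0.4817, 0.3526, 0.0966]
ee_rot: [-2.002, -2.421, -0.0]
wrist_force: [-1.0, 0.7, -0.3]
grip_width: 0.0003
grasp_force: 0.6
```

```bash
python3 - <<'E'
from h import *
strap()
plan([push(a,0) for a in np.linspace(.06,-.06,7)])
E
```

```text
scene strap/finger points by r: [(0.03, np.float64(107.7)), (0.04, np.float64(104.2)), (0.05, np.float64(103.3)), (0.06, np.float64(103.9))]
side strap/finger points by r: [(0.03, np.float64(94.1)), (0.04, np.float64(94.4)), (0.05, np.float64(97.8)), (0.06, np.float64(95.0))]
t 7.1 pos [0.4816 0.3525 0.0966] yaw 10.8 F [-2.1  0.7  0.6]
1 0.0017 0.0007 -0.0012 0.0011; 1 0.0034 0.0064 -0.0012 0.0043; 1 0.0049 0.0121 -0.0012 0.0075; 1 0.0063 0.0178 -0.0012 0.0107; 1 0.0076 0.0236 -0.0012 0.0139; 1 0.0088 0.0294 -0.0012 0.0171; 1 0.0098 0.0353 -0.0012 0.0202
```

servo_tool:
  targets: "1 0.003 0.006 0 0.004; 1 0.004 0.009 0 0.006; 1 0.005 0.012 0 0.007; 1 0.005 0.012 0 0.007"

```text
time_s: 7.5
position: [0.4851, 0.3543, 0.0965]
ee_rot: [2.055, 2.375, -0.001]
wrist_force: [-1.2, -0.9, -0.1]
grip_width: 0.0001
grasp_force: 0.6
```

servo_tool:
  targets: "1 0.001 0.003 0 0.002; 1 0.001 0.006 0 0.003; 1 0.001 0.006 0 0.003"

```text
time_s: 7.8
position: [0.4868, 0.3551, 0.0966]
ee_rot: [2.078, 2.356, -0.0]
wrist_force: [-1.2, -0.2, 0.2]
grip_width: 0.0001
grasp_force: 0.6
```

servo_tool:
  targets: "1 0.001 0.003 0 0.002; 1 0.001 0.006 0 0.002; 1 0.001 0.006 0 0.002"

```text
time_s: 8.1
position: [0.4879, 0.3556, 0.0964]
ee_rot: [-2.092, -2.343, 0.002]
wrist_force: [-2.8, -2.1, 1.3]
grip_width: -0.0001
grasp_force: 1.5
```

servo_tool:
  targets: "1 0 0.003 0 0; 1 0 0.005 0 0; 1 0 0.005 0 0"

```text
time_s: 8.4
position: [0.4886, 0.3557, 0.0963]
ee_rot: [-2.091, -2.343, 0.003]
wrist_force: [-5.3, -0.8, 1.5]
grip_width: 0.0
grasp_force: 2.8
```

```bash
python3 - <<'E'
from h import *
strap()
plan([push(a,0) for a in np.linspace(.02,-.06,3)])
E
```

```text
scene strap/finger points by r: [(0.03, np.float64(103.5)), (0.04, np.float64(97.4)), (0.05, np.float64(99.5)), (0.06, np.float64(98.0))]
side strap/finger points by r: [(0.03, np.float64(85.9)), (0.04, np.float64(89.3)), (0.05, np.float64(91.6)), (0.06, np.float64(91.4))]
t 8.5 pos [0.4886 0.3557 0.0963] yaw 6.5 F [-4.4 -2.   1.7]
1 -0.0022 -0.0126 -0.0023 -0.0045; 1 0.0014 -0.0013 -0.0023 0.0018; 1 0.0045 0.0102 -0.0024 0.0082
```

The force rises to 5 N with almost no further travel, so the strap is at its stop. I'll back off, rise and look.

servo_tool:
  targets: "1 0 -0.05 0 0; 1 0 -0.12 0 0; 1 0 -0.15 -0.1 0; 1 0 -0.15 -0.25 0; 1 0 -0.15 -0.4 0; 1 0 -0.15 -0.5 0; 1 0 -0.15 -0.5 0; 1 0 -0.15 -0.5 0"

```text
time_s: 9.3
position: [0.4464, 0.3516, 0.2477]
ee_rot: [2.092, 2.343, 0.007]
wrist_force: [0.5, -0.1, -0.6]
grip_width: 0.0001
grasp_force: 0.0
```

```bash
cat >>h.py <<'E'
def look(name):
    from station import cams
    out=[]
    for n in('scene','side'):
        c=cams.camera(n);P=cloud(c);hsv=cv2.cvtColor(c['color'],cv2.COLOR_RGB2HSV).astype(int);h,s,v=hsv[...,0],hsv[...,1],hsv[...,2]
        r=np.linalg.norm(P[...,:2]-post,axis=-1)
        for nm,m in(('lever',((h<8)|(h>172))&(s>140)&(v>70)&(r<.1)&(P[...,2]>.1)),('lid',(h>90)&(h<115)&(s>120)&(v>90)&(r<.13)&(P[...,2]>.112)&(P[...,2]<.125))):
            q=P[m]
            if len(q)>9:
                far=q[np.argsort((r[m]))[-12:]];hi=q[np.argsort(q[:,2])[-12:]]
                print(n,nm,len(q),'mean',q.mean(0).round(4),'far',far.mean(0).round(4),'hi',hi.mean(0).round(4))
        out.append(cv2.resize(c['color'][120:280,200:330],(400,492)))
    if name: cv2.imwrite('pics/'+name,np.hstack(out)[:,:,::-1])
E
python3 - <<'E'
from h import *
strap();look('h.png');plan([])
E
```

```text
scene strap/finger points by r: [(0.03, np.float64(103.5)), (0.04, np.float64(101.7)), (0.05, np.float64(100.8)), (0.06, np.float64(97.9))]
side strap/finger points by r: [(0.03, np.float64(94.2)), (0.04, np.float64(91.8)), (0.05, np.float64(91.6)), (0.06, np.float64(94.2))]
scene lever 158 mean [0.5214 0.2468 0.22  ] far [0.5257 0.2381 0.2364] hi [0.5262 0.242  0.2413]
scene lid 105 mean [0.5028 0.3425 0.1182] far [0.5049 0.3627 0.1182] hi [0.5023 0.3403 0.1205]
side lever 226 mean [0.5244 0.2577 0.2144] far [0.526  0.2467 0.2373] hi [0.5245 0.2478 0.2389]
side lid 175 mean [0.5142 0.3595 0.1168] far [0.5113 0.3721 0.1151] hi [0.5124 0.3601 0.1206]
t 9.5 pos [0.4447 0.3503 0.2448] yaw 6.5 F [-0.2 -0.   0.2]
```

View pics/h.png

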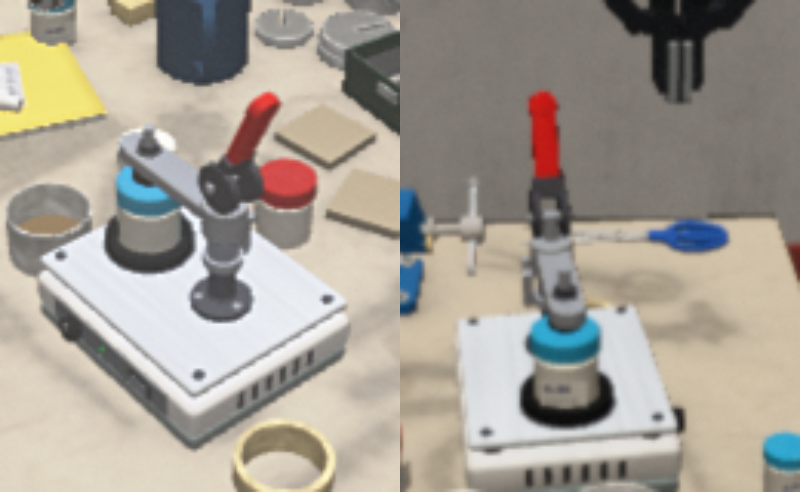

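The strap lies over the blue lid with its nose at (148,140) left. The jar is upright in its nest. The lever stands at (265,120), about 68° above level.

```bash
cat >>h.py <<'E'
v=np.array([np.cos(np.radians(-83.3)),np.sin(np.radians(-83.3))])
def lev(deg,gap=0,r=.07,t=.005,up=0):
    a=np.radians(deg);h=r*np.cos(a)-t*np.sin(a)-.011-gap;z=.162+r*np.sin(a)+t*np.cos(a)-.027
    return [*(post+h*v),z+up,6.7]
E
python3 - <<'E'
from h import *
plan([lev(68,.02,up=.035),lev(68,.02),lev(68,.003)])
E
```

```text
t 9.5 pos [0.4447 0.3503 0.2448] yaw 6.5 F [-0.2 -0.   0.2]
1 -0.2499 0.2297 0.0264 -0.0006; 1 -0.2498 0.2300 0.1431 -0.0006; 1 -0.3064 0.2302 0.1432 -0.0006
```

servo_tool:
  targets: "1 -0.1 0.09 0 0; 1 -0.2 0.18 0 0; 1 -0.25 0.23 0.01 0; 1 -0.25 0.23 0.03 0; 1 -0.25 0.23 0.08 0; 1 -0.25 0.23 0.12 0; 1 -0.25 0.23 0.143 0; 1 -0.25 0.23 0.143 0; 1 -0.25 0.23 0.143 0"

```text
time_s: 10.4
position: [0.5219, 0.2844, 0.2038]
ee_rot: [-2.091, -2.344, 0.0]
wrist_force: [0.3, 0.3, 0.2]
grip_width: -0.0
grasp_force: 0.0
```

```bash
python3 - <<'E'
from h import *
look('i.png')
plan([lev(68,.003)]+[lev(a) for a in range(66,-5,-4)])
E
```

```text
scene lever 158 mean [0.5215 0.2466 0.2205] far [0.5257 0.2378 0.2372] hi [0.5267 0.2426 0.2409]
scene lid 108 mean [0.5026 0.342  0.1183] far [0.5049 0.362  0.1189] hi [0.5027 0.3412 0.1204]
side lever 133 mean [0.5241 0.2629 0.2041] far [0.5289 0.266  0.2194] hi [0.5264 0.267  0.2223]
side lid 176 mean [0.5137 0.3597 0.1167] far [0.5111 0.372  0.1148] hi [0.5106 0.3551 0.1197]
t 10.5 pos [0.5224 0.2846 0.2045] yaw 6.5 F [-0.7  1.1 -0.4]
1 -0.0597 -0.0030 0.0091 -0.0005; 1 -0.0774 -0.0029 0.0117 -0.0005; 1 -0.0926 -0.0029 0.0178 -0.0005; 1 -0.1073 -0.0028 0.0249 -0.0005; 1 -0.1214 -0.0028 0.0330 -0.0005; 1 -0.1350 -0.0028 0.0422 -0.0005; 1 -0.1479 -0.0027 0.0522 -0.0005; 1 -0.1600 -0.0027 0.0631 -0.0005; 1 -0.1714 -0.0027 0.0748 -0.0005; 1 -0.1819 -0.0027 0.0873 -0.0005; 1 -0.1915 -0.0027 0.1005 -0.0005; 1 -0.2002 -0.0026 0.1143 -0.0005; 1 -0.2079 -0.0026 0.1287 -0.0005; 1 -0.2146 -0.0026 0.1436 -0.0005; 1 -0.2202 -0.0026 0.1589 -0.0005; 1 -0.2247 -0.0027 0.1746 -0.0005; 1 -0.2282 -0.0027 0.1906 -0.0005; 1 -0.2305 -0.0027 0.2068 -0.0005; 1 -0.2316 -0.0027 0.2230 -0.0005
```

View pics/i.png

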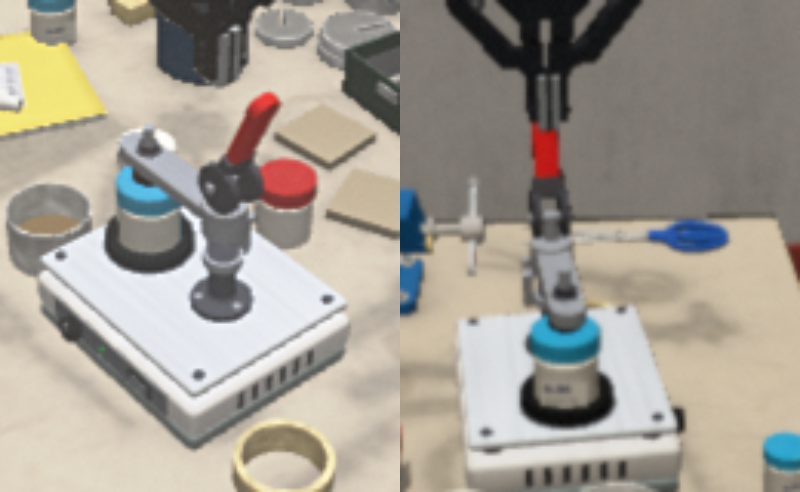

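The fingers stand on the nest side of the lever and in line with it; the side view shows them centred at (547,95). Now I push along the arc.

servo_tool:
  targets: "1 -0.04 -0.003 0.005 0; 1 -0.06 -0.003 0.009 0; 1 -0.077 -0.003 0.012 0; 1 -0.093 -0.003 0.018 0; 1 -0.107 -0.003 0.025 0; 1 -0.121 -0.003 0.033 0; 1 -0.135 -0.003 0.042 0; 1 -0.148 -0.003 0.052 0; 1 -0.16 -0.003 0.063 0; 1 -0.171 -0.003 0.075 0"

```text
time_s: 11.5
position: [0.5276, 0.2321, 0.1814]
ee_rot: [2.092, 2.342, 0.0]
wrist_force: [-0.9, 0.7, 5.6]
grip_width: 0.0001
grasp_force: 2.3
```

```bash
python3 - <<'E'
from h import *
look('');strap()
plan([lev(a) for a in range(34,-3,-4)])
E
```

```text
scene lever 136 mean [0.5235 0.2242 0.204 ] far [0.5295 0.2073 0.2139] hi [0.5296 0.2106 0.2182]
scene lid 96 mean [0.502  0.3428 0.1183] far [0.5027 0.3613 0.1187] hi [0.5    0.3465 0.1206]
side lever 128 mean [0.5267 0.2426 0.1936] far [0.5308 0.229  0.2029] hi [0.5308 0.2371 0.2085]
side lid 165 mean [0.5141 0.36   0.1166] far [0.5121 0.3727 0.1143] hi [0.5161 0.3573 0.1194]
scene strap/finger points by r: [(0.03, np.float64(104.1)), (0.04, np.float64(98.9)), (0.05, np.float64(100.2)), (0.06, np.float64(97.2))]
side strap/finger points by r: [(0.03, np.float64(98.9)), (0.04, np.float64(91.7)), (0.05, np.float64(93.6)), (0.06, np.float64(91.3))]
t 11.7 pos [0.527  0.2322 0.1807] yaw 6.4 F [ 1.4 -0.1  1.5]
1 -0.0066 0.0021 0.0079 -0.0007; 1 -0.0162 0.0021 0.0211 -0.0007; 1 -0.0249 0.0022 0.0350 -0.0007; 1 -0.0326 0.0022 0.0494 -0.0007; 1 -0.0392 0.0023 0.0643 -0.0007; 1 -0.0448 0.0023 0.0797 -0.0007; 1 -0.0493 0.0023 0.0954 -0.0007; 1 -0.0527 0.0024 0.1113 -0.0007; 1 -0.0550 0.0024 0.1275 -0.0007; 1 -0.0561 0.0024 0.1438 -0.0007
```

Lever now about 40° above level, with 5.6 N. I'll carry on down the arc.

servo_tool:
  targets: "1 -0.007 0.002 0.008 0; 1 -0.016 0.002 0.021 0; 1 -0.025 0.002 0.035 0; 1 -0.033 0.002 0.049 0; 1 -0.039 0.002 0.064 0; 1 -0.045 0.002 0.08 0; 1 -0.049 0.002 0.095 0; 1 -0.049 0.002 0.095 0"

```text
time_s: 12.5
position: [0.5291, 0.2172, 0.1521]
ee_rot: [2.092, 2.342, -0.003]
wrist_force: [0.2, -1.5, 2.4]
grip_width: 0.0
grasp_force: 0.9
```

```bash
python3 - <<'E'
from h import *
look('')
plan([lev(a) for a in (10,7,5,3,1)])
E
```

```text
scene lever 161 mean [0.5262 0.2143 0.1772] far [0.5322 0.1916 0.1801] hi [0.5296 0.1962 0.1828]
scene lid 98 mean [0.5014 0.3419 0.1177] far [0.502  0.3609 0.1184] hi [0.4989 0.3404 0.1201]
side lever 71 mean [0.5283 0.2332 0.1746] far [0.5332 0.2199 0.1759] hi [0.5303 0.2262 0.1802]
side lid 161 mean [0.514  0.3603 0.1166] far [0.5089 0.3718 0.115 ] hi [0.5205 0.3571 0.1189]
t 12.6 pos [0.5291 0.2182 0.1522] yaw 6.5 F [-0.2 -0.5  0.4]
1 -0.0024 0.0008 0.0004 -0.0006; 1 -0.0051 0.0008 0.0123 -0.0006; 1 -0.0065 0.0008 0.0203 -0.0006; 1 -0.0077 0.0008 0.0284 -0.0006; 1 -0.0086 0.0008 0.0365 -0.0006
```

servo_tool:
  targets: "1 -0.003 0 0.006 0; 1 -0.005 0 0.012 0; 1 -0.005 0 0.012 0"

```text
time_s: 12.9
position: [0.5294, 0.2175, 0.1492]
ee_rot: [-2.091, -2.343, -0.001]
wrist_force: [-1.0, 1.0, 4.4]
grip_width: 0.0001
grasp_force: 1.8
```

servo_tool:
  targets: "1 -0.001 0 0.005 0; 1 -0.002 0 0.01 0; 1 -0.002 0 0.01 0"

```text
time_s: 13.2
position: [0.5295, 0.2168, 0.146]
ee_rot: [-2.091, -2.343, -0.001]
wrist_force: [-2.1, 3.0, 2.4]
grip_width: 0.0001
grasp_force: 1.9
```

servo_tool:
  targets: "1 -0.001 0 0.005 0; 1 -0.001 0 0.01 0; 1 -0.001 0 0.01 0"

```text
time_s: 13.5
position: [0.5299, 0.2165, 0.1442]
ee_rot: [2.092, 2.344, 0.002]
wrist_force: [-4.3, 1.6, 8.5]
grip_width: 0.0003
grasp_force: 4.3
```

servo_tool:
  targets: "1 0 0 0.004 0; 1 0 0 0.004 0; 1 0 0 0.004 0"

```text
time_s: 13.8
position: [0.5301, 0.2164, 0.1438]
ee_rot: [2.092, 2.343, 0.004]
wrist_force: [-3.5, 1.6, 12.1]
grip_width: -0.0001
grasp_force: 6.0
```

```bash
python3 - <<'E'
from h import *
look('');plan([])
E
```

```text
scene lever 159 mean [0.5266 0.2133 0.1708] far [0.5328 0.1911 0.1707] hi [0.5294 0.1984 0.1749]
scene lid 90 mean [0.5011 0.3427 0.1178] far [0.5018 0.3609 0.1185] hi [0.5013 0.3454 0.1201]
side lever 55 mean [0.5287 0.233  0.1693] far [0.5338 0.2207 0.1698] hi [0.5298 0.2282 0.1715]
side lid 162 mean [0.5143 0.36   0.1164] far [0.5093 0.3717 0.1146] hi [0.5191 0.3589 0.1189]
t 13.9 pos [0.5301 0.2164 0.1437] yaw 6.5 F [-3.   1.9 12.2]
```

The lever is at its stop: 12 N, with no further travel. I'll lift straight off and check.

servo_tool:
  targets: "1 0 0 -0.03 0; 1 0 0 -0.1 0; 1 0 0 -0.2 0; 1 0 0 -0.35 0; 1 0 0 -0.45 0; 1 0 0 -0.5 0; 1 0 0 -0.5 0; 1 0 0 -0.5 0"

```text
time_s: 14.7
position: [0.5297, 0.2155, 0.2907]
ee_rot: [2.093, 2.343, -0.003]
wrist_force: [-0.2, -0.1, 0.0]
grip_width: 0.0002
grasp_force: 0.0
```

```bash
python3 - <<'E'
from h import *
strap();look('j.png');plan([])
E
```

```text
scene strap/finger points by r: [(0.03, np.float64(102.3)), (0.04, np.float64(98.2)), (0.05, np.float64(97.8)), (0.06, np.float64(97.3))]
side strap/finger points by r: [(0.03, np.float64(93.9)), (0.04, np.float64(94.3)), (0.05, np.float64(91.4)), (0.06, np.float64(91.3))]
scene lever 234 mean [0.528  0.2165 0.1712] far [0.5328 0.1911 0.1717] hi [0.5314 0.1983 0.1752]
scene lid 81 mean [0.5007 0.3434 0.1184] far [0.5021 0.3605 0.1189] hi [0.5    0.3488 0.1201]
side lever 98 mean [0.5292 0.221  0.1701] far [0.5321 0.1965 0.1716] hi [0.5316 0.2014 0.1726]
side lid 157 mean [0.5143 0.36   0.1166] far [0.5093 0.3722 0.1162] hi [0.5171 0.3563 0.1195]
t 14.9 pos [0.529  0.2156 0.29  ] yaw 6.5 F [-0.5 -0.4 -0.1]
```

View pics/j.png

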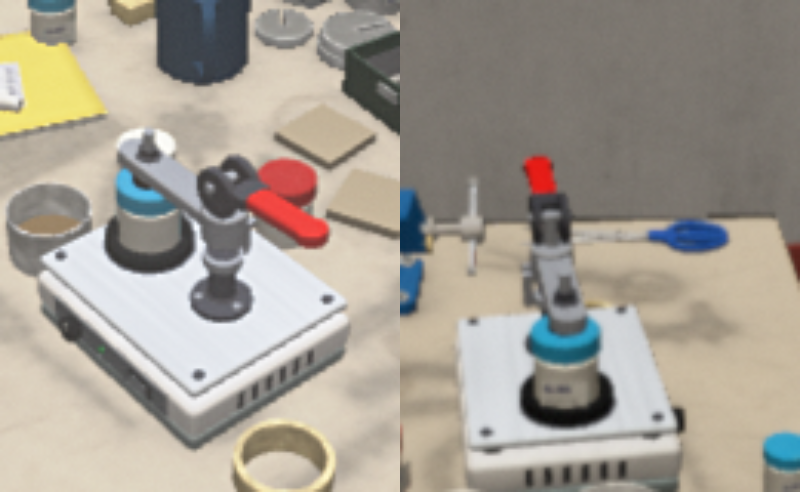

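The lever is down, with its end at (320,232). The strap is over the lid, the jar is upright in the nest, and tin, red jar and ring look undisturbed.

```bash
python3 -c "
from station import robot
print(robot.hand_in())"
```

```text
the job is handed in; nothing more can be done
None
```

I swung the strap over the blue-lidded jar to its stop and pushed the red lever down to its stop (12 N at most). The first sweep passed over the strap because the fingertips sit about 27 mm higher than reported. The jar is still upright in its nest, the red-lidded jar, tin and ring look undisturbed, and the job was handed in at about 15 s.

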